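Lower the dip rod into the open glaze sample vial

TASK

On the glaze sample stand, pull the lock pin straight up out of the carriage and hang it by its collar in the fork's notch on the stand, and let go of it. Then push the carriage along until its dip rod is over the one vial that has no cap, and press the rod down through the vial's narrow neck until it is fully home. Don't knock over any vial, and leave the other things on the bench where they are.

Things in the scene. Friction and masses are not known exactly. Their poses are not given: they have to be found in the camera images.
- stand: Fixed dark steel stand, base plate 170 x 340 x 12 mm; origin at the centre of its underside on the bench, x across, y along its length (yaw -0.3 to 0.3), z up. Rails 10 mm high at x = 21 and 69 mm guide the carriage. At x = -15, y = -19 to 157 mm a channel 35 mm wide, walls 16 mm high: three vials stand in it on the base plate.
- notch (a point): Parking notch, axes as the stand's, at its x = -50, y = -120 mm: level aluminium fork plate 44 x 44 x 6 mm, top 56 mm above the bench, with a slot 12 mm wide along y, open above and towards -y. The point is on the plate's top, mid-slot, where the pin's axis belongs; the slot's closed end is 6 mm to its +y, its mouth 20 mm to its -y.
- pin: Loose upright steel lock pin, 50 g. Origin on its axis at its collar's underside, z up. Below: shank 8 mm thick, 41 mm long, round tip. Above: collar 26 mm wide, 5 mm thick, then a grip 14 mm thick, 36 mm tall. Starts in an 11 mm bore through carriage foot and base plate (stand x = 45, y = -120 mm), origin 44 mm above the bench; frees the carriage once drawn up 42 mm.
- carriage (a joint): Carriage slide along the stand's +y, m: 0 at the start (pinned), at most 0.195. 4 N friction, stays where left, can be pushed either way. Grey: foot 40 x 122 x 30 mm (top at 44 mm) centred at stand x = 45; push plate at its -y end; at its +y end a column 30 x 24 mm with an arm at 106 to 118 mm height that carries the rod over the vials.
- push_plate (a point): Centre of the outer (-y) face of the carriage's push plate, 66 mm above the bench; axes as the stand's. Plate upright, 60 mm wide (x), 8 mm thick (y), 16 to 76 mm above the bench; its middle is 34 mm to the -y of the pin's bore. Push it towards +y with closed fingers.
- rod (a joint): Dip rod slide straight down through the carriage's arm, m: 0 to 0.010 at the start, 0.078 fully home (its knob lies on the brass bush). About 3 N of friction, no spring: stays where it is left.
- rod_top (a point): Top centre of the dip rod's black round knob, 20 mm diameter and 12 mm high, 216 mm above the bench when joint rod is 0. It moves with carriage and rod. Press here from above.
- rod_tip (a point): Lower, rounded tip of the steel dip rod, 7 mm diameter, 116 mm below rod_top; 100 mm above the bench when joint rod is 0, 22 mm when home. At carriage 0 it is at stand x = -15, y = -50 mm.
- vial_open: The vial without a cap: white plastic, 32 mm diameter, 70 mm tall, narrowing to a neck 18 mm outside with an opening 12 mm wide; inner floor 6 mm above its underside. 60 g, loose, standing in the channel in any of its three places, somewhere between y = 4 and 132 mm of the stand. Origin at the centre of its underside (12 mm above the bench), z up along its axis.
- vial_mouth (a point): Centre of the open vial's mouth at its rim, 70 mm above its underside, 82 mm above the bench.
- vial_capped_a: Bystander: a vial like the open one but closed by a white round cap (24 mm diameter, top 72 mm above its underside), standing in the channel in one of the other places. Origin at the centre of its underside.
- vial_capped_b: Bystander: a vial like the open one but closed by a white round cap (24 mm diameter, top 72 mm above its underside), standing in the channel in one of the other places. Origin at the centre of its underside.
- bowl: Bystander: terracotta bowl, 90 mm across, 45 mm high, on the bench beyond the stand. Origin at the centre of its underside.
- jar: Bystander: clear jar, 52 mm across, 75 mm high, on the bench beyond the stand. Origin at the centre of its underside.
- wood_block: Bystander: wooden block 50 x 130 x 30 mm between robot and stand. Origin at the centre of its underside.
- beaker: Bystander: white ceramic beaker, 72 mm across, 85 mm high, to the left. Origin at the centre of its underside.
- loop_tool: Bystander: a spatula about 180 mm long lying on the bench to the right, its length along its x. Origin at its underside.
Not all that is in view belongs to the job. Leave any blue or red look-alike of the vial_open alone.

How it is judged:
On the way, in this order (a step that is already met when the one before it is completed fails the run):
1. the pin is out of the carriage, hanging in the fork's notch and let go (x of pin in the frame of notch between -0.006 and 0.006 m and y of pin in the frame of notch between -0.014 and 0.006 m and z of pin in the frame of notch between -0.004 and 0.004 m and angle between pin's own z axis and vertical below 0.2 rad and contact force between the fingers and pin below 0.3 N), for 0.2 s.
2. the carriage stands with the raised rod over the open vial's mouth (horizontal distance between rod_tip and vial_mouth below 0.006 m and value of joint rod below 0.018 m), for 0.1 s.
At the end, for the whole second after the job is handed in: Rod home (joint over 0.073), tip in the open vial within 7 mm of its axis and under 18 mm above its base; vial upright (0.15 rad) and at rest; pin at rest in the notch: collar within 4 mm of the fork top, axis within 6 mm of the notch point (14 mm towards the mouth), tilt under 0.2 rad (value of joint rod above 0.073 m and horizontal distance between rod_tip and vial_open below 0.007 m and z of rod_tip in the frame of vial_open below 0.018 m and angle between vial_open's own z axis and vertical below 0.15 rad and linear speed of each of vial_open, pin below 0.02 m/s and x of pin in the frame of notch between -0.006 and 0.006 m and y of pin in the frame of notch between -0.014 and 0.006 m and z of pin in the frame of notch between -0.004 and 0.004 m and angle between pin's own z axis and vertical below 0.2 rad); the robot touches nothing.
It fails at once if a vial is tipped over (0.5 rad) (angle between any of vial_open, vial_capped_a, vial_capped_b's own z axis and vertical above 0.5 rad).
It fails at once if a capped vial is shifted more than 30 mm, or another thing on the bench more than 30 mm (distance of any of vial_capped_a, vial_capped_b, bowl, jar, wood_block, beaker, loop_tool from where it was at the start of the episode above 0.03 m).
It also fails if it takes over 59 s, if anything falls off the work surface, if the arm or the gripper's body presses on something with over 40 N, if the wrist force passes 120 N, or if a joint passes its speed limit or range.

ROBOT

A 6-joint arm with a two-finger parallel gripper is mounted at the origin on the work surface. World frame = base frame: x ahead of the robot, y to its left, z up, the work surface at z = 0. Lengths are in m, angles in rad, forces in N, time in s.
With the tool pointing down it reaches from about 0.275 to 0.85 m from the base axis. Payload 19 kg.
Tool frame: the origin (TCP) lies at the centre of the arm's flange, where the gripper is bolted on; the fingertips stand ctrl.nose_length ahead of it and the grasp point (between the pads) lies 155 mm ahead of it (ctrl.nose_length is the distance from the TCP to the fingertips, in m); z points along the fingers, y is the line along which they close (so a half turn about z gives the same grasp; the last joint's range is limited). The gripper opens to 85 mm and grips with 20 to 120 N. Pads are 22 mm wide; open, the fingers measure 114 mm over their backs; the gripper's body (76 mm by 85 mm) begins 54 mm behind the grasp point. The pads swing forward as they close: fully open they stand 13 mm farther back than shut.
Start: joints at [-1.435, 0.15, 1.437, -0, 1.554, -0.134], TCP at [0.153, -0.554, 0.405] pointing down, gripper open.
Joint ranges: [-2.8, 2.8], [-0.68, 2.1], [0.12, 2.68], [-1.39, 4.53], [0.16, 2.79], [-2.81, 2.81]. Speed limits (rad/s): [1.89, 1.89, 2.22, 3.01, 3.01, 3.01].

INTERFACE

Orientations are given as a unit quaternion [x, y, z, w].
In Python, from plant import ctrl gives the robot as it stands.
- The arm moves only by the shell command python3 -m handwheel 'ROWS' [OPENING] [FORCE]. ROWS is JSON, a list that holds one entry, the list of rows, each a list of 6 numbers: the shift along the world's x, y, z in units of 50 mm (1.0 is 50 mm), then the turn, a rotation vector about the world's x, y, z in units of 10 degrees (1.0 is 10 degrees). In form: [[[dx, dy, dz, rx, ry, rz], ...]]. A call has 1 to 20 rows; each row shifts and turns the commanded pose from where the row before left it; what a row does not reach is not made up. A row lasts 1/8 s, in which the tool goes at most 62.5 mm and 10.7 degrees, less where a joint would pass 70% of its speed; a pose out of reach is approached as far as the arm can. A call is refused whole if a number of a shift passes 1 or a number of a turn 1, either way. A call with a gripper value outside its range is refused whole. OPENING is the opening, from -1 (shut) to 1 (fully open), set as the call begins (- or left out, the last holds). The fingers move at their own pace and stop on an object; FORCE is the grip in N (left out, the last holds). Time passes only in rows, so rows that do not move let the fingers close. It gives the time, the measured TCP pose, the force, the opening and the grip force at its end, in the units of the state.
- ctrl.state(): the state, without advancing time (a new reading comes with each control period).
- ctrl.read_camera(name): name is "scene" or "top" or "wrist"; returns a dict with "img" (384x512x3 uint8, blue, green, red), "depth" (384x512 float32, m along the optical axis (not along the pixel's ray), 0 where there is no reading), "intrinsics" (3x3 intrinsics, pixels), "eye" and "rotation" of the camera in the world; the wrist camera has in their place "tool_from_camera" (4x4, takes a point from camera to tool coordinates, whose origin is the TCP and whose axes are the flange's). Camera axes: x right, y down, z forward; pixel columns grow to the right and rows downward; lengths in m; the calibration is good to about 2 mm. The wrist camera is an equidistant fisheye: a pixel r from the principal point sees the ray r / f radians off the axis. A picture is of the moment at which its call begins: read the wrist's pose just before it.
- ctrl.hand_in(): hands the job in; it is judged then, once.
The state is a dict: "time_s": time; "joint_pos": joint angles; "joint_vel": joint speeds; "tau": joint torques, N m; "position": TCP position; "ee_rot": TCP orientation; "ft_force": force on the tool from outside, world axes, zero at the start; "ft_torque": the same for the moment, N m; "width": finger opening in m; "grasp_force": force on a finger pad.
Only numpy, scipy, OpenCV 4.12 (cv2) and the standard library are available. Lean on these libraries where they do the work, as an engineer would, in place of code of your own. Each camera call takes 0.05 s, during which the arm holds its last target. There are 200 camera calls.

## Working session

There is one attempt and no reset: what is moved stays moved. The work goes in short steps, Python scripts to look and compute and a shell command to move; the robot and the scene stay as the last step left them, time stands still between calls to the robot, and variables do not carry over. Pictures are saved under pics/ and viewed, at most 10 in all, crops included, and the job is handed in when it is done.

```bash
mkdir -p pics
cat > h.py <<'E'
import numpy as np, cv2
from plant import ctrl
from scipy.spatial.transform import Rotation as R
def cam(n):
    c=ctrl.read_camera(n); return c
def cloud(c):
    K=np.array(c["intrinsics"]); d=c["depth"]; v,u=np.mgrid[:d.shape[0],:d.shape[1]]
    p=np.stack([(u-K[0,2])/K[0,0]*d,(v-K[1,2])/K[1,1]*d,d],-1)
    return p@np.array(c["rotation"]).T+np.array(c["eye"])
E
python3 - <<'E'
from h import *
s=ctrl.state(); print(s, ctrl.nose_length)
for n in("top","scene"):
    c=cam(n); np.savez(n+".npz",**{k:c[k] for k in("img","depth","intrinsics","eye","rotation")})
    print(n,c["eye"],c["rotation"],c["intrinsics"])
    cv2.imwrite(f"pics/{n}.png",cv2.resize(c["img"],(800,600),interpolation=cv2.INTER_CUBIC))
E
```

```text
{'time_s': 0.0, 'joint_pos': array([-1.43502414e+00,  1.50989317e-01,  1.43802847e+00,  2.66429264e-05,
        1.55379189e+00, -1.34007912e-01]), 'joint_vel': array([-1.00754231e-05, -2.43977436e-04,  1.20040179e-03,  7.11912810e-04,
        6.00595601e-05,  1.07058671e-03]), 'tau': array([ 3.20441359e-03, -7.13050389e+01, -5.70866740e+01,  8.03192324e-05,
        8.97764083e-03,  5.52858035e-05]), 'position': array([ 0.15322439, -0.55417292,  0.40407472]), 'ee_rot': array([ 9.90915972e-01,  1.34481102e-01,  1.27825999e-05, -6.08524716e-04]), 'ft_force': array([-0.79565317,  0.61477073,  0.30088833]), 'ft_torque': array([-0.02411568, -0.01929462,  0.03934099]), 'grasp_force': 0.0, 'width': 0.0854919727928319} 0.1734
top [0.39418774 0.00456539 1.22351432] [-0.70382896  0.70741131 -0.05318423  0.03695224] [[386.45866709   0.         256.27461034]
 [  0.         386.45866709 193.7576169 ]
 [  0.           0.           1.        ]]
scene [1.49593275 0.2065179  0.92630329] [ 0.56720161  0.7033273  -0.33042993 -0.27281699] [[454.16345038   0.         258.61994324]
 [  0.         454.16345038 190.50289236]
 [  0.           0.           1.        ]]
```

View pics/top.png

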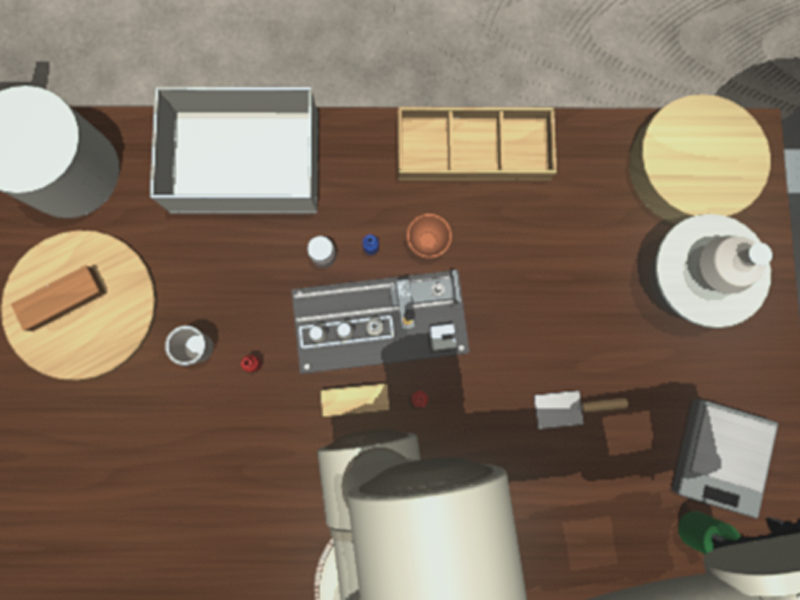

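View pics/scene.png

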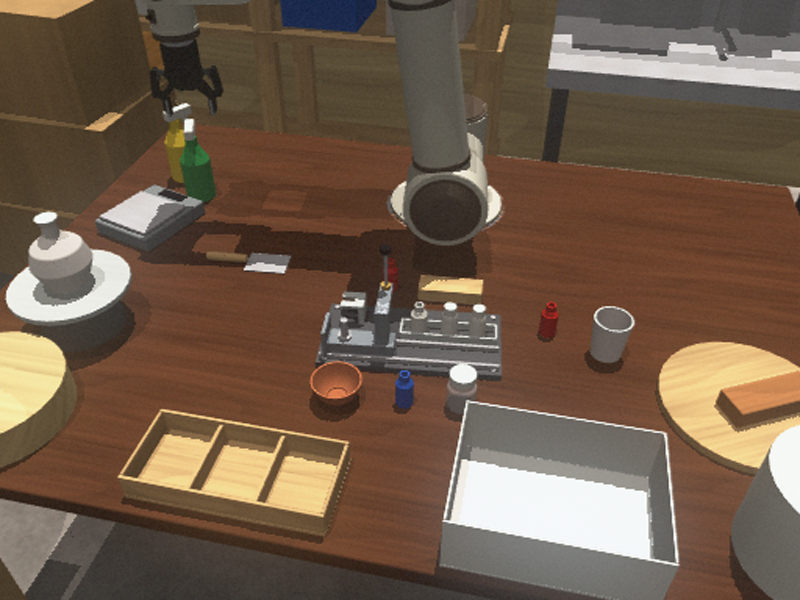

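The top picture shows the stand with its +y pointing left (world +y). The open-vial candidates are the three vials at (316,332), (343,329) and (374,326), plus the blue (371,243) and red (250,362), (419,399) look-alikes. By description I choose (374,326), which shows a dark mouth. Next comes a close crop to check that, with a depth fit of the stand.

```bash
cat >> h.py <<'E'
def cloud(c):
    K=np.array(c["intrinsics"]); d=c["depth"]; v,u=np.mgrid[:d.shape[0],:d.shape[1]]
    p=np.stack([(u-K[0,2])/K[0,0]*d,(v-K[1,2])/K[1,1]*d,d],-1)
    return p@R.from_quat(c["rotation"]).as_matrix().T+np.array(c["eye"])
def proj(c,P):
    K=np.array(c["intrinsics"]); q=(np.atleast_2d(P)-c["eye"])@R.from_quat(c["rotation"]).as_matrix()
    return q[:,:2]/q[:,2:]*K[0,0]+K[:2,2]
E
python3 - <<'E'
from h import *
c=dict(np.load("top.npz")); P=cloud(c)
im=c["img"][168:243,182:307]; cv2.imwrite("pics/crop.png",cv2.resize(im,None,fx=6,fy=6,interpolation=cv2.INTER_CUBIC))
np.set_printoptions(precision=3,suppress=True)
print("bench z",np.median(P[250:256,185:205,2]))
sub=P[160:250,178:310]
m=(sub[...,2]>0.006)&(sub[...,2]<0.018)
pts=sub[m][:,:2].astype(np.float32); print(len(pts)); 
k=m.astype(np.uint8); 
m2=(sub[...,2]>0.006)&(sub[...,2]<0.3)
n,l,st,ce=cv2.connectedComponentsWithStats(m2.astype(np.uint8)); print(st,ce)
i=1+np.argmax(st[1:,4]); q=sub[(l==i)&(sub[...,2]<0.03)][:,:2].astype(np.float32); print(cv2.minAreaRect(q))
# vial tops
for a,b in((0.080,0.089),):
    mm=((sub[...,2]>0.074)&(sub[...,2]<0.092)); n,l,st,ce=cv2.connectedComponentsWithStats(mm.astype(np.uint8))
    for j in range(1,n):
        if st[j,4]>8: print(st[j],ce[j]+[178,160],sub[l==j].mean(0),sub[l==j].max(0))
mm=(sub[...,2]>0.19); print("knob",mm.sum(),sub[mm].mean(0) if mm.any() else 0,sub[mm].max(0) if mm.any() else 0)
E
```

```text
bench z 0.0005388033125934832
4012
[[   0    0  132   90 5697]
 [  19    0   19   11  159]
 [  56    0    8    3   18]
 [  87    0   20    5   69]
 [ 109    1    1    1    1]
 [  15    2    1    1    1]
 [  50    3    1    1    1]
 [ 116    3    1    1    1]
 [ 119    2    1    1    1]
 [  63    4    2    1    2]
 [  47    6    1    1    1]
 [  53    6    1    1    1]
 [  94    6    1    1    1]
 [   4    9    1    1    1]
 [  67    8    1    1    1]
 [  65   10    1    1    1]
 [   0   12    1    1    1]
 [  87   13    1    1    1]
 [  96   13    1    1    1]
 [   9   13  114   66 5795]
 [ 117   12    1    1    1]
 [  26   14    1    1    1]
 [  68   15    1    1    1]
 [  76   14    1    1    1]
 [  44   16    1    1    1]
 [ 118   17    1    2    2]
 [  25   21    1    1    1]
 [ 126   24    1    1    1]
 [ 125   44    1    1    1]
 [   0   49    1    1    1]
 [   8   55    1    1    1]
 [ 129   56    1    1    1]
 [ 113   69    1    1    1]
 [ 114   76    1    1    1]
 [  29   78    1    1    1]
 [  39   79    1    1    1]
 [  63   79    1    1    1]
 [ 129   79    1    1    1]
 
[... 1025 characters left out ...]
11.     82.   ]
 [ 17.     82.   ]
 [ 54.5    88.   ]
 [122.     87.   ]]
((0.5146492719650269, 0.019089654088020325), (0.1706310212612152, 0.34307488799095154), 6.67908239364624)
[20  0 15  6 49] [204.755 161.878] [0.639 0.133 0.076] [0.645 0.153 0.08 ]
[112  13   5  19  44] [291.886 182.182] [ 0.576 -0.13   0.077] [ 0.604 -0.124  0.08 ]
[101  21   5   5  20] [280.9  182.95] [ 0.573 -0.096  0.084] [ 0.579 -0.09   0.087]
[38 47  9  8 53] [219.925 210.377] [0.491 0.085 0.084] [0.501 0.097 0.091]
[59 46  6  6 17] [239.588 208.294] [0.497 0.028 0.081] [0.504 0.035 0.085]
[20 49  9  8 56] [202.143 212.518] [0.485 0.138 0.084] [0.496 0.15  0.09 ]
knob 89 [ 0.446 -0.013  0.744] [0.513 0.005 1.224]
```

View pics/crop.png

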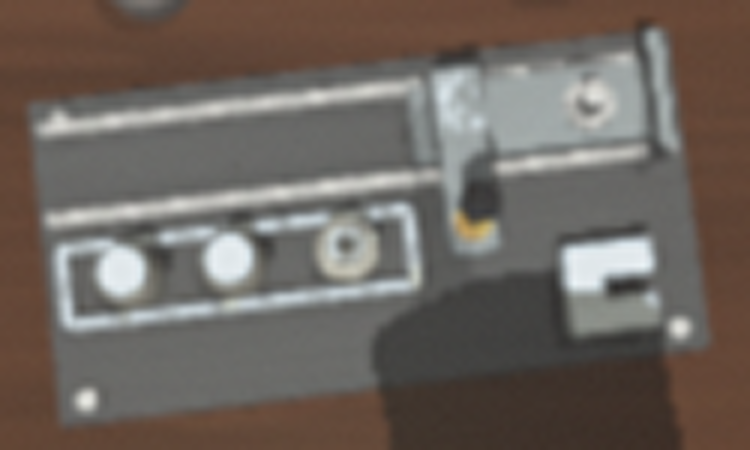

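The crop confirms the choice: the open vial, with its dark mouth, is at (346,247) and the capped ones are at (124,272) and (229,258). The pin is at (590,100), and the fork slot at (628,285) opens to the right.

The rectangle fit gives a 171 x 343 mm plate (true size 170 x 340), centred at (0.5146, 0.0191) with yaw 0.117. That predicts the pin at (0.573, -0.095), and the measured position is (0.573, -0.096). I'm moving to hover over the pin.

```bash
python3 -m handwheel '[[[0.6,0.656,0,0,0,0.58],[0.6,0.656,0,0,0,0.58],[0.6,0.656,0,0,0,0.58],[0.6,0.656,0,0,0,0.58],[0.6,0.656,0,0,0,0.58],[0.6,0.656,0,0,0,0.58],[0.6,0.656,0,0,0,0.58],[0.6,0.656,0,0,0,0.58],[0.6,0.656,0,0,0,0.58],[0.6,0.656,0,0,0,0.58],[0.6,0.656,0,0,0,0.58],[0.6,0.656,0,0,0,0.58],[0.6,0.656,0,0,0,0.58],[0.6,0.656,0,0,0,0.58],[0,0,0,0,0,0],[0,0,0,0,0,0]]]' 1
cat >> h.py <<'E'
def wproj(c,s,P):  # world -> wrist pixel (equidistant)
    T=np.eye(4);T[:3,:3]=R.from_quat(s["ee_rot"]).as_matrix();T[:3,3]=s["position"]
    M=np.linalg.inv(T@np.array(c["tool_from_camera"])); q=np.atleast_2d(P)@M[:3,:3].T+M[:3,3]
    r=np.hypot(q[:,0],q[:,1]);th=np.arctan2(r,q[:,2]);K=np.array(c["intrinsics"])
    return np.stack([K[0,2]+K[0,0]*th*q[:,0]/r,K[1,2]+K[1,1]*th*q[:,1]/r],1)
def wray(c,s,uv,z):  # wrist pixel -> world at height z
    T=np.eye(4);T[:3,:3]=R.from_quat(s["ee_rot"]).as_matrix();T[:3,3]=s["position"];T=T@np.array(c["tool_from_camera"])
    K=np.array(c["intrinsics"]);d=(np.atleast_2d(uv)-K[:2,2])/K[0,0];t=np.hypot(d[:,0],d[:,1])
    v=np.stack([np.sin(t)*d[:,0]/t,np.sin(t)*d[:,1]/t,np.cos(t)],1)@T[:3,:3].T
    return T[:3,3]+v*((z-T[2,3])/v[:,2:])
C0=np.array([.5146,.0191]);TH=.1166
def sw(x,y,z=0,c=C0,th=TH): return np.array([c[0]+x*np.cos(th)-y*np.sin(th),c[1]+x*np.sin(th)+y*np.cos(th),z])
def ws(p,c=C0,th=TH):
    d=np.asarray(p)[:2]-c; return np.array([d[0]*np.cos(th)+d[1]*np.sin(th),-d[0]*np.sin(th)+d[1]*np.cos(th)])
E
python3 - <<'E'
from h import *
np.set_printoptions(precision=4,suppress=True)
s=ctrl.state(); c=ctrl.read_camera("wrist"); np.savez("w1.npz",**{k:c[k] for k in("img","depth","intrinsics","tool_from_camera")},**{"position":s["position"],"ee_rot":s["ee_rot"]})
print(s["time_s"],s["position"],s["joint_pos"],c["tool_from_camera"],c["intrinsics"])
im=cv2.resize(c["img"],None,fx=1.5,fy=1.5,interpolation=cv2.INTER_CUBIC)
for p in [sw(.045,-.12,.085),sw(-.05,-.12,.056),sw(-.015,.011,.082),sw(-.085,-.17,.012),sw(.085,-.17,.012),sw(.085,.17,.012),sw(-.085,.17,.012)]:
    u=wproj(c,s,p)[0]; print(u); 
    if (abs(u)<900).all(): cv2.drawMarker(im,tuple((u*1.5).astype(int).tolist()),(0,255,0),0,8,1)
cv2.imwrite("pics/w1.png",im)
E
```

```text
time_s: 2.1
position: [0.5731, -0.0951, 0.4043]
ee_rot: [0.665, 0.747, -0.0, -0.0]
ft_force: [-0.1, -0.6, 0.3]
width: 0.0855
grasp_force: 0.0
2.1 [ 0.5731 -0.0951  0.4043] [-0.297   0.1633  1.4235 -0.0003  1.5557 -0.4128] [[-0.     -0.9549 -0.297   0.0755]
 [ 1.      0.     -0.0003 -0.0002]
 [ 0.0003 -0.297   0.9549  0.0306]
 [ 0.      0.      0.      1.    ]] [[297.3186   0.     257.4494]
 [  0.     297.3186 190.471 ]
 [  0.       0.       1.    ]]
[258.257  176.6888]
[173.9363 170.6113]
[196.4756  46.7408]
[160.7864 199.6897]
[289.1407 199.9381]
[289.7284 -57.6303]
[157.809  -50.1464]
```

View pics/w1.png

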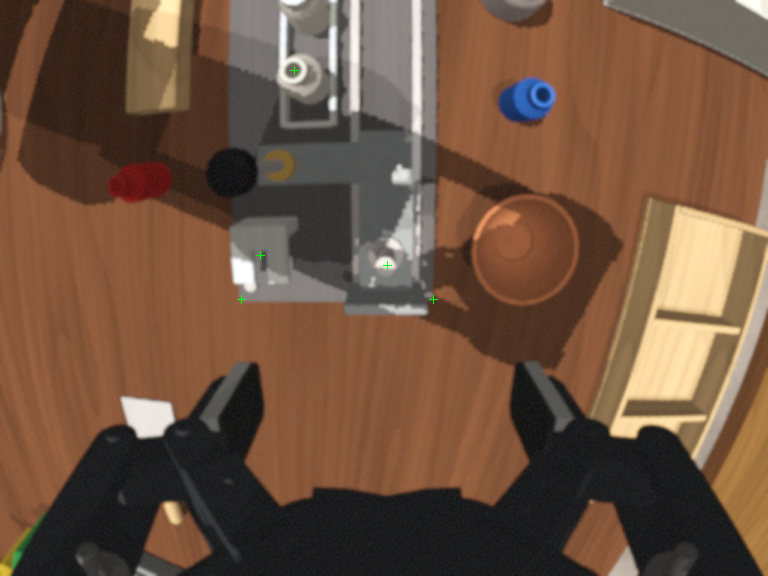

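The predicted points (green) fall on the pin top (387,265), the fork slot (260,255), the vial mouth (294,71) and the plate corners, all within a few mm. I'm refining the pin, fork and mouth with the wrist depth.

Run:
```python
from h import *
np.set_printoptions(precision=4,suppress=True)
c=dict(np.load("w1.npz")); K=c["intrinsics"]; d=c["depth"]; v,u=np.mgrid[:384,:512]
a=(u-K[0,2])/K[0,0]; b=(v-K[1,2])/K[0,0]; t=np.hypot(a,b)+1e-9
p=np.stack([np.tan(t)*a/t*d,np.tan(t)*b/t*d,d],-1)
T=np.eye(4);T[:3,:3]=R.from_quat(c["ee_rot"]).as_matrix();T[:3,3]=c["position"];T=T@c["tool_from_camera"]
P=p@T[:3,:3].T+T[:3,3]
def sel(ctr,r,z0,z1,w=None):
    m=(np.hypot(P[...,0]-ctr[0],P[...,1]-ctr[1])<r)&(P[...,2]>z0)&(P[...,2]<z1); return P[m]
for n,ctr,r,z0,z1 in(("pin",sw(.045,-.12),.012,.079,.093),("mouth",sw(-.015,.011),.02,.074,.09)):
    q=sel(ctr,r,z0,z1); print(n,len(q),q.mean(0),"stand",ws(q.mean(0)),"mid",(q.max(0)+q.min(0))/2,ws((q.max(0)+q.min(0))/2))
q=sel(sw(-.05,-.12),.04,.05,.062); S=np.array([ws(x) for x in q]); print("fork",len(q),S.min(0),S.max(0),np.median(q[:,2]))
q=sel(sw(.045,-.154),.04,.07,.081); S=np.array([ws(x) for x in q]); print("plate",len(q),S.min(0),S.max(0),np.median(q[:,2]))
q=sel(sw(-.015,-.05),.06,.1,.125); S=np.array([ws(x) for x in q]); print("arm",len(q),S.min(0),S.max(0),np.median(q[:,2]))
q=sel(sw(-.015,-.05),.06,.18,.3); S=np.array([ws(x) for x in q]); print("knob",len(q),S.min(0),S.max(0),np.median(q[:,2]))
# slot: dark pixels in fork zone
im=c["img"][150:200,150:290]; cv2.imwrite("pics/w1c.png",cv2.resize(im,None,fx=5.5,fy=5.5,interpolation=cv2.INTER_CUBIC))
```

```text
pin 158 [ 0.5716 -0.0951  0.0848] stand [ 0.0433 -0.1201] mid [ 0.5716 -0.0956  0.0833] [ 0.0432 -0.1205]
mouth 173 [0.4976 0.0281 0.0808] stand [-0.0159  0.0109] mid [0.4971 0.0285 0.0789] [-0.0163  0.0114]
fork 1285 [-0.0745 -0.1411] [-0.0291 -0.0961] 0.05617635832091644
plate 507 [ 0.0135 -0.1588] [ 0.0728 -0.1141] 0.07572842666838259
arm 1997 [-0.0314 -0.0627] [ 0.0448 -0.0388] 0.11817112199745877
knob 1778 [-0.0288 -0.1099] [ 0.0019 -0.0409] 0.20981173177768353
```

View pics/w1c.png

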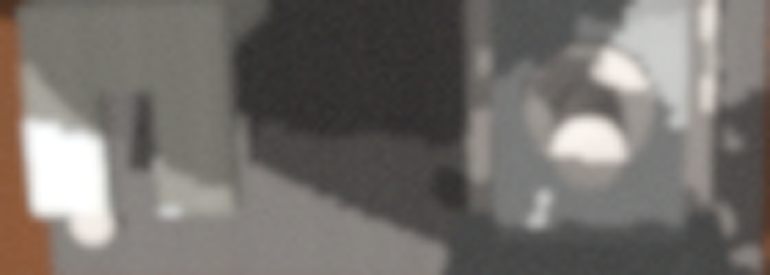

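The wrist depth agrees with the sizes given: the fork top is at 56 mm, 45 mm wide, and the plate is 60 mm wide. It puts everything about 1.2 to 1.7 mm to -x. I'm descending on the pin with a 20° turn to keep the wrist camera clear of the knob, then gripping.

```bash
sed -i 's/^C0=.*/C0=np.array([.5133,.0187]);TH=.1166/' h.py
python3 -m handwheel '[[[-0.02,0,-0.44,0,0,-0.25],[0,0,-0.44,0,0,-0.25],[0,0,-0.44,0,0,-0.25],[0,0,-0.44,0,0,-0.25],[0,0,-0.44,0,0,-0.25],[0,0,-0.44,0,0,-0.25],[0,0,-0.44,0,0,-0.25],[0,0,-0.44,0,0,-0.25],[0,0,-0.04,0,0,0],[0,0,0,0,0,0]]]' 1 && python3 -m handwheel '[[[0,0,0,0,0,0],[0,0,0,0,0,0],[0,0,0,0,0,0],[0,0,0,0,0,0],[0,0,0,0,0,0],[0,0,0,0,0,0],[0,0,0,0,0,0],[0,0,0,0,0,0]]]' -1 30
```

```text
time_s: 3.4
position: [0.5722, -0.0955, 0.2275]
ee_rot: [0.784, 0.62, 0.0, 0.0]
ft_force: [0.4, -0.6, 0.8]
width: 0.0855
grasp_force: 0.0
time_s: 4.4
position: [0.5723, -0.095, 0.2268]
ee_rot: [0.784, 0.62, 0.0, 0.0]
ft_force: [-1.6, 0.6, 5.1]
width: 0.0131
grasp_force: 29.5
```

```bash
python3 -m handwheel '[[[0,0,0.1,0,0,0],[0,0,0.2,0,0,0],[0,0,0.25,0,0,0],[0,0,0.25,0,0,0],[0,0,0.25,0,0,0],[0,0,0.25,0,0,0],[0,0,0.2,0,0,0],[0,0,0,0,0,0],[0,0,0,0,0,0]]]'
python3 - <<'E'
from h import *
np.set_printoptions(precision=4,suppress=True)
s=ctrl.state(); c=ctrl.read_camera("wrist")
im=c["img"]; P=wproj(c,s,np.array([s["position"]+[0,0,-.155-.022-k] for k in(0,.041)])); print(P)
print("target tcp xy",sw(-.05,-.123),"delta units",(sw(-.05,-.123)[:2]-s["position"][:2])/.05)
cv2.imwrite("pics/w2.png",cv2.resize(im,None,fx=1.5,fy=1.5,interpolation=cv2.INTER_CUBIC))
E
```

```text
time_s: 5.52
position: [0.5722, -0.095, 0.3012]
ee_rot: [0.784, 0.62, -0.0, -0.0]
ft_force: [-0.5, -0.6, -0.3]
width: 0.0131
grasp_force: 29.3
[[257.9696 242.2952]
 [257.9271 214.6125]]
target tcp xy [ 0.4779 -0.1093  0.    ] delta units [-1.8843 -0.2864]
```

View pics/w2.png

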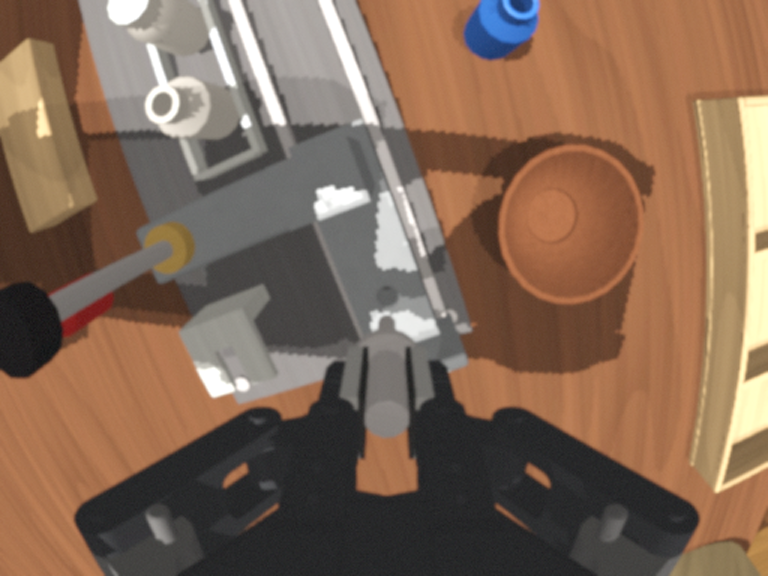

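The pin is held upright and clear. Its tip at (387,320) matches the prediction of (387,322). I'm carrying it to the notch, swinging slightly to -y and turning so that the camera keeps away from the rod.

```bash
python3 -m handwheel '[[[0,-0.2,0,0,0,0.6],[0,-0.2,0,0,0,0.6],[-0.3,-0.05,0,0,0,0.6],[-0.3,-0.05,0,0,0,0.6],[-0.3,0,0,0,0,0.6],[-0.3,0,0,0,0,0.6],[-0.3,0,0,0,0,0.6],[-0.3,0,0,0,0,0.6],[-0.084,0.1,0,0,0,0.6],[0,0.114,0,0,0,0.6],[0,0,0,0,0,0],[0,0,0,0,0,0]]]'
python3 - <<'E'
from h import *
np.set_printoptions(precision=4,suppress=True)
s=ctrl.state(); c=ctrl.read_camera("wrist")
im=cv2.resize(c["img"],None,fx=1.5,fy=1.5,interpolation=cv2.INTER_CUBIC)
tip=s["position"]+[0,0,-.2245]
print(s["position"],ws(s["position"]),wproj(c,s,tip))
for p in [sw(-.072,-.14,.056),sw(-.028,-.14,.056),sw(-.028,-.096,.056),sw(-.072,-.096,.056),sw(-.056,-.14,.056),sw(-.044,-.14,.056),sw(-.05,-.114,.056)]:
    u=wproj(c,s,p)[0]; print(u*1.5); cv2.circle(im,tuple(np.round(u*1.5).astype(int).tolist()),1,(0,255,0),-1)
d=im[160:460,200:600]; cv2.imwrite("pics/w3.png",cv2.resize(d,None,fx=2,fy=2)); np.savez("w3.npz",img=c["img"],depth=c["depth"],K=c["intrinsics"],tfc=c["tool_from_camera"],pos=s["position"],rot=s["ee_rot"])
E
```

```text
time_s: 7.08
position: [0.4781, -0.1094, 0.3015]
ee_rot: [0.37, 0.929, -0.0, -0.0]
ft_force: [-0.8, 0.6, 0.2]
width: 0.013
grasp_force: 29.3
[ 0.4781 -0.1094  0.3015] [-0.0499 -0.1231] [[258.1882 211.6807]]
[332.9962 300.2535]
[398.4566 350.2966]
[454.2775 289.8681]
[388.1023 235.0151]
[357.3048 318.9839]
[375.1997 332.6611]
[398.6331 289.3729]
```

View pics/w3.png

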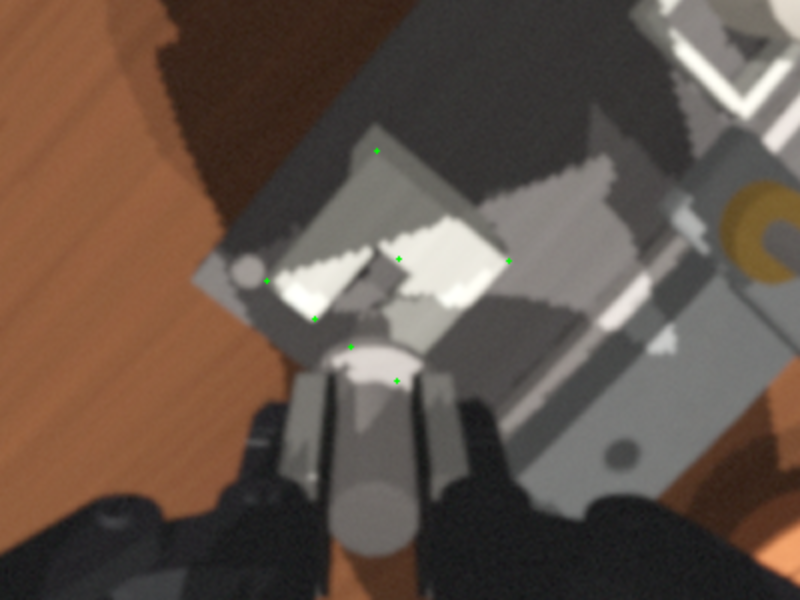

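The pin is above the fork, and the predicted fork corners (509,261), (267,281) and (314,319) lie on the seen ones. The closed end of the slot, near (391,260), is maybe 1 to 2 mm off. I'm checking the slot with depth.

```bash
cat >> h.py <<'E'
def wcloud(d,K,tfc,pos,rot):
    v,u=np.mgrid[:384,:512]; a=(u-K[0,2])/K[0,0]; b=(v-K[1,2])/K[0,0]; t=np.hypot(a,b)+1e-9
    p=np.stack([np.tan(t)*a/t*d,np.tan(t)*b/t*d,d],-1)
    T=np.eye(4);T[:3,:3]=R.from_quat(rot).as_matrix();T[:3,3]=pos;T=T@tfc
    return p@T[:3,:3].T+T[:3,3]
E
python3 - <<'E'
from h import *
np.set_printoptions(precision=1,suppress=True,linewidth=150)
w=np.load("w3.npz"); P=wcloud(w["depth"],w["K"],w["tfc"],w["pos"],w["rot"])
m=(P[...,2]>.053)&(P[...,2]<.059); q=P[m]; d=q[:,:2]-C0; S=np.stack([d@[np.cos(TH),np.sin(TH)],d@[-np.sin(TH),np.cos(TH)]],1)*1e3
S=S[(abs(S[:,0]+50)<28)&(abs(S[:,1]+118)<28)]
for y in range(-142,-92,3):
    r=np.sort(S[abs(S[:,1]-y)<1.5,0])
    if len(r)>3: g=np.diff(r); i=g.argmax(); print(y,len(r),"ext",r[0],r[-1],"gap",r[i],r[i+1])
for x in range(-72,-28,4):
    r=np.sort(S[abs(S[:,0]-x)<2,1]); print(x,len(r),r[:1],r[-1:])
E
```

```text
-139 77 ext -72.56307670152755 -44.63169597571841 gap -56.37813362558894 -44.63169597571841
-136 80 ext -72.5639892092908 -56.73361835263806 gap -61.83134309195162 -61.26557504710315
-133 77 ext -72.40606919696495 -56.604002236893166 gap -59.41707911856189 -58.80815954344479
-130 116 ext -72.47737048061589 -28.733821628508974 gap -56.22907661121701 -39.34887789685911
-127 152 ext -72.46385616926595 -28.24882470371665 gap -56.75714959871758 -44.34857810984099
-124 153 ext -72.4742221674152 -28.536099339090782 gap -56.408252022569776 -44.485551940362285
-121 163 ext -72.40578977669874 -28.59167566191352 gap -56.3718818854291 -44.603502367044406
-118 161 ext -72.39140178252597 -28.543423014466956 gap -56.49306101523181 -44.52050635953454
-115 183 ext -72.54384062054865 -28.207774900473833 gap -49.89795076112737 -48.49014636140672
-112 220 ext -72.48059259229542 -28.243915737165192 gap -58.14853723666432 -57.455308985866694
-109 224 ext -72.43692802783673 -28.588502043715433 gap -42.00986196727248 -41.29105052718525
-106 230 ext -72.31113834602571 -28.404775013042126 gap -41.37716914205358 -40.63622007764678
-103 224 ext -72.38386302983892 -28.054016686460347 gap -49.24970000549248 -48.36193271264215
-100 227 ext -72.3423580911322 -28.34103926050743 gap -52.86664509777872 -52.06876785077674
-97 200 ext -72.47333954396275 -28.029410582093607 gap -29.990122185773657 -29.15728159659755
-72 214 [-140.3] [-96.2]
-68 304 [-140.7] [-96.3]
-64 304 [-140.7] [-96.3]
-60 297 [-140.5] [-96.3]
-56 192 [-140.] [-96.3]
-52 122 [-114.3] [-96.3]
-48 126 [-114.3] [-96.4]
-44 188 [-138.2] [-96.1]
-40 209 [-129.8] [-96.3]
-36 225 [-131.3] [-96.3]
-32 212 [-129.9] [-96.3]
```

The slot centre measures x = -50.4 and its end y = -114.3 in the stand frame, with yaw exact. I'm shifting 0.5 mm and lowering.

```bash
python3 -m handwheel '[[[-0.01,0,-0.15,0,0,0],[0,0,-0.15,0,0,0],[0,0,-0.15,0,0,0],[0,0,-0.15,0,0,0],[0,0,-0.15,0,0,0],[0,0,-0.15,0,0,0],[0,0,-0.15,0,0,0],[0,0,-0.12,0,0,0],[0,0,-0.05,0,0,0],[0,0,0,0,0,0],[0,0,0,0,0,0]]]'
```

```text
time_s: 8.5
position: [0.4776, -0.1093, 0.2409]
ee_rot: [0.369, 0.929, -0.0, 0.0]
ft_force: [-0.3, 0.4, 0.3]
width: 0.013
grasp_force: 29.3
```

```bash
python3 -m handwheel '[[[0,0,-0.02,0,0,0],[0,0,-0.02,0,0,0],[0,0,0,0,0,0],[0,0,0,0,0,0]]]' && python3 -m handwheel '[[[0,0,0,0,0,0],[0,0,0,0,0,0],[0,0,0,0,0,0],[0,0,0,0,0,0]]]' -0.1
```

```text
time_s: 9.0
position: [0.4776, -0.1093, 0.2388]
ee_rot: [0.369, 0.929, -0.0, 0.0]
ft_force: [-1.8, 0.1, 4.2]
width: 0.0128
grasp_force: 29.6
time_s: 9.5
position: [0.4775, -0.1093, 0.2386]
ee_rot: [0.369, 0.929, -0.0, -0.0]
ft_force: [0.8, 0.4, 0.5]
width: 0.0383
grasp_force: 0.0
```

Contact was felt at 4 N and the pin is released. I'm rising, moving behind the push plate with the fingers closed, and checking the pin.

```bash
python3 -m handwheel '[[[0,0,0.1,0,0,0],[0,0,0.3,0,0,0],[0,0,0.45,0,0,0],[0,0,0.45,0,0,0],[0,0,0.45,0,0,0],[0,0,0.45,0,0,0]]]' && python3 -m handwheel '[[[0.34,-0.17,0,0,0,-0.67],[0.34,-0.17,0,0,0,-0.67],[0.34,-0.17,0,0,0,-0.67],[0.34,-0.17,0,0,0,-0.66],[0.34,-0.17,0,0,0,-0.66],[0.34,-0.17,0,0,0,-0.66],[0,0,0,0,0,0],[0,0,0,0,0,0]]]' -1
python3 - <<'E'
from h import *
np.set_printoptions(precision=4,suppress=True)
s=ctrl.state(); c=ctrl.read_camera("wrist"); P=wcloud(c["depth"],c["intrinsics"],np.array(c["tool_from_camera"]),s["position"],s["ee_rot"])
print(s["position"],ws(s["position"]))
d=P[...,:2]-C0; X=d@[np.cos(TH),np.sin(TH)];Y=d@[-np.sin(TH),np.cos(TH)];Z=P[...,2]
def rep(n,m): print(n,m.sum(),"x",X[m].min(),X[m].max(),X[m].mean(),"y",Y[m].min(),Y[m].max(),Y[m].mean(),"z",np.median(Z[m])) if m.any() else print(n,0)
rep("pin top",(abs(X+.05)<.03)&(abs(Y+.12)<.03)&(Z>.085)&(Z<.105))
rep("collar",(abs(X+.05)<.03)&(abs(Y+.12)<.03)&(Z>.0585)&(Z<.064))
rep("mouth",(abs(X+.015)<.016)&(abs(Y-.011)<.016)&(Z>.075)&(Z<.09))
rep("arm",(abs(X+.0)<.03)&(abs(Y+.05)<.03)&(Z>.11)&(Z<.123))
rep("knob",(abs(X+.015)<.03)&(abs(Y+.05)<.03)&(Z>.195)&(Z<.225))
cv2.imwrite("pics/w4.png",cv2.resize(c["img"],None,fx=1.5,fy=1.5,interpolation=cv2.INTER_CUBIC))
E
```

```text
time_s: 10.25
position: [0.4774, -0.1092, 0.3506]
ee_rot: [0.369, 0.929, -0.0, 0.001]
ft_force: [0.3, 0.1, -0.1]
width: 0.0387
grasp_force: 0.0
time_s: 11.25
position: [0.5791, -0.1601, 0.3492]
ee_rot: [0.663, 0.748, -0.0, 0.0]
ft_force: [-0.9, 0.3, -0.2]
width: 0.0002
grasp_force: 0.0
[ 0.5791 -0.1601  0.3492] [ 0.0446 -0.1852]
pin top 298 x -0.05688288915202274 -0.04273751160190364 -0.0486207515856903 y -0.1306063062213753 -0.11661189603692378 -0.12349210154518604 z 0.09685456248759694
collar 349 x -0.06093141729569218 -0.03703554744314625 -0.04631472865761247 y -0.1361861882344395 -0.11124920494427103 -0.1232040258869082 z 0.06121040315838122
mouth 0
arm 2284 x -0.02978654062044913 0.029748343485470827 0.0057496944100281725 y -0.06310366419795119 -0.038060985521523344 -0.05282916535340659 z 0.11806395311948199
knob 0
```

View pics/w4.png

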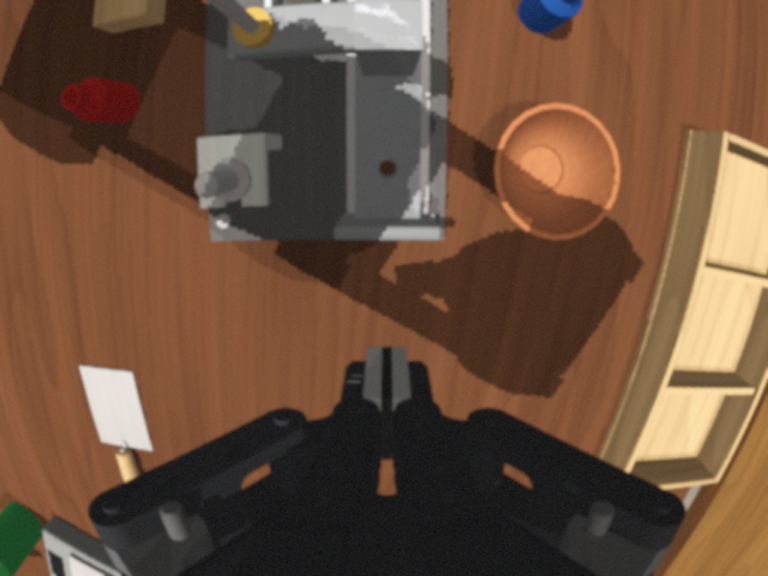

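The pin hangs in the notch: its top is at z = 0.097 as expected, at (-50, -123) in the stand frame. I'm descending behind the push plate and pushing most of the way.

```bash
python3 -m handwheel '[[[0,0,-0.4,0,0,0],[0,0,-0.45,0,0,0],[0,0,-0.45,0,0,0],[0,0,-0.45,0,0,0],[0,0,-0.45,0,0,0],[0,0,-0.32,0,0,0],[0,0,0,0,0,0]]]' -1 && python3 -m handwheel '[[[-0.012,0.1,0,0,0,0],[-0.012,0.1,0,0,0,0],[-0.012,0.1,0,0,0,0],[-0.012,0.1,0,0,0,0],[-0.012,0.1,0,0,0,0],[-0.012,0.1,0,0,0,0],[-0.012,0.1,0,0,0,0],[-0.012,0.1,0,0,0,0],[-0.012,0.1,0,0,0,0],[-0.012,0.1,0,0,0,0],[-0.012,0.1,0,0,0,0],[-0.012,0.1,0,0,0,0],[-0.012,0.1,0,0,0,0],[0,0,0,0,0,0],[0,0,0,0,0,0]]]'
cat > look.py <<'E'
from h import *
import sys
np.set_printoptions(precision=4,suppress=True)
s=ctrl.state(); y0=float(sys.argv[2])
print(s["position"],ws(s["position"]))
for n in sys.argv[1].split(","):
    c=ctrl.read_camera(n)
    P=wcloud(c["depth"],c["intrinsics"],np.array(c["tool_from_camera"]),s["position"],s["ee_rot"]) if n=="wrist" else cloud(c)
    d=P[...,:2]-C0; X=d@[np.cos(TH),np.sin(TH)];Y=d@[-np.sin(TH),np.cos(TH)];Z=P[...,2]
    def rep(k,m): print(n,k,m.sum(),"x %.4f %.4f %.4f y %.4f %.4f %.4f z %.4f"%(X[m].min(),X[m].max(),X[m].mean(),Y[m].min(),Y[m].max(),Y[m].mean(),np.median(Z[m]))) if m.any() else print(n,k,0)
    rep("mouth",(abs(X+.015)<.016)&(abs(Y-.011)<.016)&(Z>.075)&(Z<.09))
    rep("arm",(abs(X+.005)<.026)&(abs(Y-y0)<.03)&(Z>.11)&(Z<.123))
    rep("armx",(abs(X-.02)<.01)&(abs(Y-y0)<.03)&(Z>.11)&(Z<.123))
    rep("knob",(abs(X+.015)<.02)&(abs(Y-y0)<.02)&(Z>.195)&(Z<.225))
    rep("plate",(abs(X-.045)<.035)&(abs(Y-y0+.104)<.01)&(Z>.070)&(Z<.079))
    rep("vialshoulder",(abs(X+.015)<.02)&(abs(Y-.011)<.02)&(Z>.05)&(Z<.075))
    cv2.imwrite(f"pics/{n}_{s['time_s']:.1f}.png",cv2.resize(c["img"],None,fx=1.5,fy=1.5,interpolation=cv2.INTER_CUBIC))
    np.savez(f"{n}_last.npz",img=c["img"],P=P,X=X,Y=Y)
E
python3 look.py top,wrist,scene 0
```

```text
time_s: 12.18
position: [0.5792, -0.1601, 0.222]
ee_rot: [0.664, 0.748, -0.0, -0.001]
ft_force: [0.4, 0.0, -0.4]
width: -0.0001
grasp_force: 0.0
time_s: 14.05
position: [0.5715, -0.0951, 0.2223]
ee_rot: [0.664, 0.748, -0.0, -0.001]
ft_force: [-0.1, -0.5, 0.5]
width: -0.0
grasp_force: 0.0
[ 0.5715 -0.0951  0.2223] [ 0.0446 -0.1198]
top mouth 8 x -0.0225 -0.0074 -0.0145 y 0.0116 0.0185 0.0153 z 0.0810
top arm 64 x -0.0268 0.0207 0.0048 y -0.0126 0.0110 0.0017 z 0.1181
top armx 57 x 0.0101 0.0292 0.0194 y -0.0129 0.0110 -0.0005 z 0.1181
top knob 35 x -0.0237 -0.0053 -0.0132 y -0.0070 0.0073 0.0008 z 0.2087
top plate 11 x 0.0177 0.0307 0.0243 y -0.1067 -0.1007 -0.1032 z 0.0769
top vialshoulder 31 x -0.0299 0.0007 -0.0164 y 0.0083 0.0255 0.0189 z 0.0646
wrist mouth 0
wrist arm 1499 x -0.0307 0.0114 -0.0146 y -0.0132 -0.0044 -0.0111 z 0.1166
wrist armx 3 x 0.0104 0.0114 0.0108 y -0.0128 -0.0127 -0.0128 z 0.1105
wrist knob 0
wrist plate 3101 x 0.0147 0.0746 0.0445 y -0.1139 -0.0993 -0.1041 z 0.0757
wrist vialshoulder 1140 x -0.0291 0.0001 -0.0114 y -0.0043 0.0088 0.0004 z 0.0619
scene mouth 18 x -0.0235 -0.0050 -0.0131 y 0.0108 0.0195 0.0150 z 0.0805
scene arm 79 x -0.0304 0.0208 0.0014 y -0.0113 0.0123 0.0013 z 0.1181
scene armx 41 x 0.0112 0.0298 0.0196 y -0.0106 0.0124 0.0008 z 0.1177
scene knob 45 x -0.0257 -0.0028 -0.0107 y -0.0086 0.0105 0.0005 z 0.2071
scene plate 49 x 0.0158 0.0768 0.0471 y -0.1136 -0.0993 -0.1038 z 0.0747
scene vialshoulder 51 x -0.0242 0.0019 -0.0066 y 0.0110 0.0282 0.0189 z 0.0626
```

The carriage is at about 50 mm, so the rod is at stand y ≈ 0 and the mouth at about +11 mm. One more check of the mouth in the earlier scene picture before the last push.

```bash
python3 - <<'E'
from h import *
np.set_printoptions(precision=4,suppress=True)
for n in("scene","top"):
    c=dict(np.load(n+".npz")); P=cloud(c); d=P[...,:2]-C0; X=d@[np.cos(TH),np.sin(TH)];Y=d@[-np.sin(TH),np.cos(TH)];Z=P[...,2]
    for k,m in(("mouth",(abs(X+.015)<.016)&(abs(Y-.011)<.016)&(Z>.077)&(Z<.09)),("shoulder",(abs(X+.015)<.02)&(abs(Y-.011)<.02)&(Z>.045)&(Z<.09)),("arm",(abs(X+.005)<.026)&(abs(Y+.05)<.03)&(Z>.11)&(Z<.123)),("pin",(abs(X-.045)<.02)&(abs(Y+.12)<.015)&(Z>.05)&(Z<.09)),("cap",(abs(X+.015)<.02)&(abs(Y-.07)<.02)&(Z>.08)&(Z<.09))):
        print(n,k,m.sum(),X[m].min(),X[m].max(),Y[m].min(),Y[m].max(),(Y[m].min()+Y[m].max())/2)
E
python3 -m handwheel '[[[-0.012,0.1,0,0,0,0],[-0.012,0.1,0,0,0,0],[-0.002,0.02,0,0,0,0],[0,0,0,0,0,0],[0,0,0,0,0,0]]]'
python3 look.py top,scene 0.011
python3 - <<'E'
from h import *
w=np.load("scene_last.npz"); c=dict(np.load("scene.npz"))
u=proj(c,sw(-.015,.011,.1))[0].astype(int); print(u)
im=w["img"][u[1]-42:u[1]+28,u[0]-45:u[0]+45]; cv2.imwrite("pics/s2.png",cv2.resize(im,None,fx=8,fy=8,interpolation=cv2.INTER_CUBIC))
E
```

```text
scene mouth 22 -0.023526584118442283 -0.003821677024146276 0.004417165383022665 0.019416436044406606 0.011916800713714634
scene shoulder 122 -0.023526584118442283 0.0038327668113657485 -0.0015081446317746852 0.028241983005376566 0.01336691918680094
scene arm 75 -0.028872543241386633 0.019817374352639226 -0.061103247916931586 -0.0372865907667568 -0.049194919341844195
scene pin 59 0.036441695660094996 0.05583635587048101 -0.12986248468362027 -0.11068367359290013 -0.1202730791382602
scene cap 43 -0.025139886062819736 -0.002539541840087941 0.05943102422706444 0.08015582091534772 0.06979342257120608
top mouth 15 -0.022483149406824342 -0.007633550479317572 0.003098988522664885 0.01843379509055085 0.010766391806607867
top shoulder 76 -0.029524740510230574 0.0009151576324494985 -0.0028354669398247736 0.02548790137873035 0.011326217219452789
top arm 86 -0.028361121242853997 0.020690104121701393 -0.06273036507802439 -0.0390204843942599 -0.05087542473614214
top pin 36 0.03535906219413156 0.05396078682883037 -0.13340088255231106 -0.10843147430987857 -0.12091617843109481
top cap 50 -0.02514130346
[... 330 characters left out ...]
11 0.0216 0.0125 z 0.1186
top armx 56 x 0.0104 0.0299 0.0207 y -0.0021 0.0215 0.0096 z 0.1181
top knob 31 x -0.0231 -0.0040 -0.0134 y 0.0035 0.0181 0.0118 z 0.2080
top plate 14 x 0.0162 0.0288 0.0220 y -0.0981 -0.0909 -0.0943 z 0.0746
top vialshoulder 8 x -0.0259 -0.0043 -0.0150 y 0.0203 0.0255 0.0239 z 0.0609
scene mouth 0
scene arm 78 x -0.0301 0.0207 0.0014 y -0.0008 0.0230 0.0114 z 0.1176
scene armx 39 x 0.0101 0.0296 0.0191 y -0.0010 0.0230 0.0119 z 0.1173
scene knob 44 x -0.0216 -0.0016 -0.0104 y 0.0022 0.0191 0.0108 z 0.2063
scene plate 51 x 0.0168 0.0768 0.0491 y -0.1026 -0.0886 -0.0932 z 0.0755
scene vialshoulder 17 x -0.0198 -0.0021 -0.0105 y 0.0221 0.0282 0.0248 z 0.0608
[267 189]
```

View pics/s2.png

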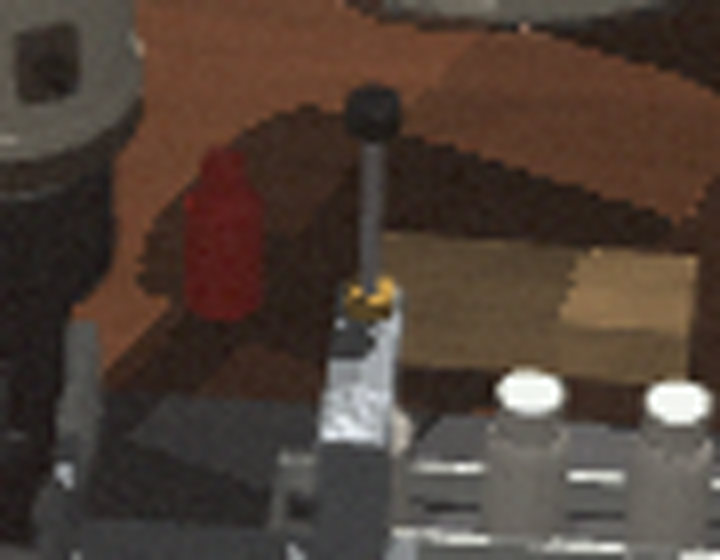

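The crop shows the rod raised above the bush at (372,295), standing over the first vial. Within each camera the rod is 0.5 to 0.8 mm short of the mouth. I'm nudging 0.8 mm, then retreating, rising and going over the knob.

```bash
python3 -m handwheel '[[[-0.002,0.016,0,0,0,0],[0,0,0,0,0,0],[0,0,0,0,0,0],[0.01,-0.1,0,0,0,0],[0.02,-0.2,0,0,0,0],[0.02,-0.2,0,0,0,0],[0,0,0.3,0,0,0],[0,0,0.5,0,0,0],[0,0,0.6,0,0,0],[0,0,0.6,0,0,0],[0,0,0.6,0,0,0],[0,0,0.6,0,0,0],[0,0,0.6,0,0,0],[0,0,0.3,0,0,0],[0,0,0,0,0,0]]]'
python3 look.py top,scene,wrist 0.0115
python3 - <<'E'
from h import *
s=ctrl.state(); t=sw(-.015,.0115); print((t[:2]-s["position"][:2])/.05,t)
E
```

```text
time_s: 16.8
position: [0.5728, -0.1084, 0.4286]
ee_rot: [0.664, 0.748, 0.0, 0.001]
ft_force: [-0.2, 0.5, -0.8]
width: -0.0002
grasp_force: 0.0
[ 0.5728 -0.1084  0.4286] [ 0.0443 -0.1332]
top mouth 0
top arm 86 x -0.0289 0.0205 -0.0022 y -0.0020 0.0217 0.0094 z 0.1182
top armx 57 x 0.0104 0.0299 0.0201 y -0.0018 0.0217 0.0098 z 0.1187
top knob 44 x -0.0230 -0.0045 -0.0146 y 0.0012 0.0181 0.0099 z 0.2084
top plate 48 x 0.0165 0.0744 0.0441 y -0.0980 -0.0901 -0.0941 z 0.0760
top vialshoulder 17 x -0.0299 -0.0045 -0.0203 y -0.0028 0.0255 0.0145 z 0.0618
scene mouth 0
scene arm 73 x -0.0287 0.0209 0.0010 y -0.0004 0.0233 0.0115 z 0.1178
scene armx 38 x 0.0107 0.0299 0.0204 y 0.0003 0.0232 0.0114 z 0.1179
scene knob 44 x -0.0241 -0.0032 -0.0106 y 0.0022 0.0191 0.0112 z 0.2069
scene plate 44 x 0.0130 0.0766 0.0476 y -0.0965 -0.0885 -0.0923 z 0.0752
scene vialshoulder 18 x -0.0201 -0.0010 -0.0105 y 0.0219 0.0283 0.0248 z 0.0609
wrist mouth 13 x -0.0194 -0.0087 -0.0136 y 0.0023 0.0047 0.0030 z 0.0777
wrist arm 1018 x -0.0299 0.0209 0.0008 y -0.0026 0.0227 0.0079 z 0.1196
wrist armx 550 x 0.0103 0.0300 0.0200 y -0.0026 0.0219 0.0089 z 0.1197
wrist knob 541 x -0.0243 -0.0046 -0.0133 y -0.0001 0.0137 0.0063 z 0.2098
wrist plate 408 x 0.0156 0.0753 0.0453 y -0.0984 -0.0901 -0.0943 z 0.0777
wrist vialshoulder 230 x -0.0281 0.0012 -0.0121 y -0.0051 0.0072 0.0009 z 0.0649
[-1.51418761  2.73720394] [0.49706399 0.02837687 0.        ]
```

The rod is within 1 mm of the mouth, judged within each camera. I'm moving over the knob and pressing.

```bash
python3 -m handwheel '[[[-0.189,0.342,0,0,0,0],[-0.189,0.342,0,0,0,0],[-0.189,0.342,0,0,0,0],[-0.189,0.342,0,0,0,0],[-0.189,0.342,0,0,0,0],[-0.189,0.342,0,0,0,0],[-0.189,0.342,0,0,0,0],[-0.189,0.342,0,0,0,0],[0,0,-0.2,0,0,0],[0,0,-0.3,0,0,0],[0,0,-0.25,0,0,0],[0,0,-0.13,0,0,0],[0,0,0,0,0,0]]]' && python3 -m handwheel '[[[0,0,-0.1,0,0,0],[0,0,-0.1,0,0,0],[0,0,-0.1,0,0,0],[0,0,-0.1,0,0,0],[0,0,-0.1,0,0,0],[0,0,-0.1,0,0,0],[0,0,-0.1,0,0,0]]]'
```

```text
time_s: 18.58
position: [0.4973, 0.0281, 0.3831]
ee_rot: [0.664, 0.747, -0.0, -0.0]
ft_force: [-0.1, 0.1, -0.0]
width: 0.0002
grasp_force: 0.0
time_s: 19.45
position: [0.4973, 0.0283, 0.3483]
ee_rot: [0.664, 0.748, 0.0, -0.0]
ft_force: [1.9, -0.8, 2.5]
width: -0.0
grasp_force: 1.3
```

The rod is through the neck with only about 3 N. I'm continuing to home.

```bash
python3 -m handwheel '[[[0,0,-0.1,0,0,0],[0,0,-0.1,0,0,0],[0,0,-0.1,0,0,0],[0,0,-0.1,0,0,0],[0,0,-0.1,0,0,0],[0,0,-0.1,0,0,0],[0,0,-0.08,0,0,0],[0,0,-0.04,0,0,0],[0,0,-0.02,0,0,0],[0,0,0,0,0,0]]]'
```

```text
time_s: 20.7
position: [0.4971, 0.0283, 0.3115]
ee_rot: [0.664, 0.748, -0.0, -0.0]
ft_force: [-0.7, 0.4, -0.4]
width: -0.0002
grasp_force: 0.0
```

```bash
python3 -m handwheel '[[[0,0,-0.03,0,0,0],[0,0,-0.02,0,0,0],[0,0,0,0,0,0]]]'
```

```text
time_s: 21.08
position: [0.4971, 0.0283, 0.3111]
ee_rot: [0.664, 0.748, 0.0, 0.001]
ft_force: [-11.7, 1.2, 29.5]
width: 0.0002
grasp_force: 14.5
```

Home, with a firm 30 N stop. I'm backing off straight up and checking the end state.

```bash
python3 -m handwheel '[[[0,0,0.1,0,0,0],[0,0,0.3,0,0,0],[0,0,0.5,0,0,0],[0,0,0.5,0,0,0],[0,0,0.5,0,0,0],[-0.4,-0.4,0.5,0,0,0],[-0.8,-0.8,0,0,0,0],[-0.8,-0.8,0,0,0,0],[-0.8,-0.8,0,0,0,0],[0,0,0,0,0,0],[0,0,0,0,0,0]]]'
python3 - <<'E'
from h import *
for n in("top","scene"):
    c=cam(n); P=cloud(c); d=P[...,:2]-C0; X=d@[np.cos(TH),np.sin(TH)];Y=d@[-np.sin(TH),np.cos(TH)];Z=P[...,2]
    for k,m in(("knob",(abs(X+.015)<.014)&(abs(Y-.011)<.014)&(Z>.122)&(Z<.3)),("pin",(abs(X+.05)<.012)&(abs(Y+.122)<.016)&(Z>.075)&(Z<.11))):
        if m.any(): print(n,k,m.sum(),X[m].mean(),Y[m].mean(),np.percentile(Z[m],[10,50,90]))
    u=proj(c,sw(-.01,0,.05))[0].astype(int)
    im=c["img"][u[1]-50:u[1]+50,u[0]-65:u[0]+65]; cv2.imwrite(f"pics/f_{n}.png",cv2.resize(im,None,fx=3,fy=3,interpolation=cv2.INTER_CUBIC))
cv2.imwrite("pics/final.png",np.hstack([cv2.imread("pics/f_top.png"),cv2.imread("pics/f_scene.png")]))
E
```

```text
time_s: 22.45
position: [0.3572, -0.1117, 0.4298]
ee_rot: [0.665, 0.747, 0.0, 0.0]
ft_force: [0.0, 0.2, 0.4]
width: -0.0001
grasp_force: 0.0
top knob 40 -0.01404921036733833 0.009670207894866504 [0.13417631 0.13757155 0.1408641 ]
top pin 20 -0.04931141554254126 -0.1231792160290371 [0.08622581 0.09564145 0.09850169]
scene knob 51 -0.010061693073071483 0.01102937040324883 [0.12402206 0.1357532  0.13907771]
scene pin 32 -0.04673416551947553 -0.12228197683054678 [0.07863864 0.0927065  0.09820491]
```

View pics/final.png

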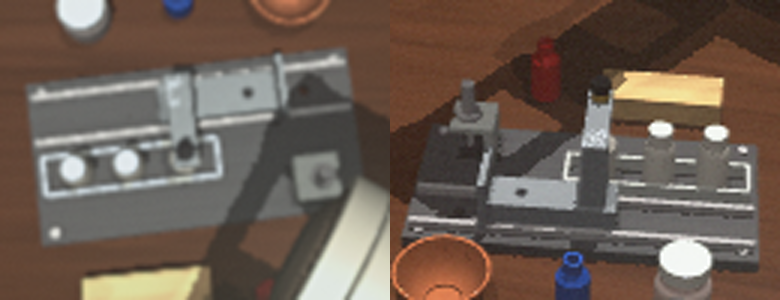

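The picture shows the knob down on the bush at (185,148) left and (600,85) right, with its top at 137.6 mm (nominal 138). The vials are upright and the pin hangs in the fork at (320,178) left and (467,100) right. I'm handing in.

```bash
python3 -c "
from plant import ctrl
print(ctrl.hand_in())"
```

```text
the job is handed in; nothing more can be done
None
```

I handed the job in at about 22.5 s: the pin hangs in the notch, the rod is fully home in the open vial, the vials are upright in the last pictures and the arm is clear; the hand-in gave no verdict.

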